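# Close a drill jig: packing sheet in, jig plate over the hidden pin, held home

### The arm

A 7-joint arm with a two-finger parallel gripper is mounted at the origin on a cart in front of the work surface, level with it; the furniture and walls round the work are solid. World frame = base frame: x ahead of the robot, y to its left, z up, the work surface at z = 0. Lengths are in m, angles in rad, forces in N, time in s.
With the tool pointing down it reaches from about 0.35 to 0.9 m from the base axis. Payload 19.9 kg.
Tool frame: the origin (TCP) lies at the very end of the fingers, on their centre line; the grasp point (between the pads) lies 19 mm behind it; z points along the fingers, y is the line along which they close (so a half turn about z gives the same grasp; the last joint's range is limited). The gripper opens to 94 mm and grips with 3 to 60 N. Pads are 16 mm wide; open, the fingers measure 119 mm over their backs; the gripper's body (75 mm by 177 mm) begins 78 mm behind the grasp point.
Start: joints at [-1.363, 0.417, -0.01, 1.614, 0.005, 1.111, -0.053], TCP at [0.154, 0.606, 0.205] pointing down, gripper open.
Joint ranges: [-2.81, 2.81], [-0.39, 2.02], [-1.27, 1.25], [0.06, 2.57], [-1.19, 4.33], [0.19, 2], [-2.82, 2.82]. Speed limits (rad/s): [1.89, 1.89, 2.39, 2.39, 3.01, 3.01, 3.01].

### API

Orientations are given as a unit quaternion [x, y, z, w].
In Python, from rig import readout, grab_frame, manip gives the robot as it stands. The module is installed in compiled form; this text tells all that it offers.
- The arm moves only by the tool carry_out, never from a script. Its argument "targets" is a list of rows, each a list of 7 numbers: the shift along the tool's x, y, z in m, then the turn, a rotation vector about the tool's x, y, z in rad, then the finger opening in m, from 0 to 0.094. A call has 1 to 5 rows; each row shifts and turns the commanded pose from where the row before left it, along the tool's axes as they then stand; what a row does not reach is not made up. A row lasts 1/10 s, in which the tool goes at most 50 mm and 8.59 degrees, less where a joint would pass 70% of its speed; a pose out of reach is approached as far as the arm can. A call with a gripper value outside its range is refused whole. The fingers move at their own pace and stop on an object; "newtons" is the grip in N (left out, the last holds). Time passes only in rows, so rows that do not move let the fingers close. It gives the time, the measured TCP pose, the force, the opening and the grip force at its end, in the units of the state.
- readout.sense(): the state, without advancing time (a new reading comes with each control period).
- grab_frame(name): name is "side" or "top" or "wrist"; returns a dict with "image" (480x640x3 uint8, red, green, blue), "depth" (480x640 float32, m along the optical axis (not along the pixel's ray), 0 where there is no reading), "fx", "fy", "cx", "cy" (pixels), "rvec" (rotation vector, rad) and "tvec" (3), from world to camera coordinates, as OpenCV has them; the wrist camera has in their place "T_tool_cam" (4x4, takes a point from camera to tool coordinates, whose origin is the TCP and whose axes are the flange's). Camera axes: x right, y down, z forward; pixel columns grow to the right and rows downward; lengths in m; the calibration is good to about 2 mm. A picture is of the moment at which its call begins: read the wrist's pose just before it.
- manip.job_done(): hands the job in; it is judged then, once.
The state is a dict: "time": time; "qpos": joint angles; "joint_velocities": joint speeds; "tau": joint torques, N m; "tcp_pos": TCP position; "eef_rot": TCP orientation; "ft_force": force on the tool from outside, world axes, zero at the start; "moment": the same for the moment, N m; "width": finger opening in m; "grip_force": force on a finger pad.
Only numpy, scipy, OpenCV 4.12 (cv2) and the standard library are available. Lean on these libraries where they do the work, as an engineer would, in place of code of your own. Each camera call takes 0.05 s, during which the arm holds its last target. There are 200 camera calls.

### The job

A slotted steel blank lies in the drill jig ready for drilling: lay the brown packing sheet squarely on the blank, its slot over the locating pin, and let go of it. Then set the jig plate, which has a bar handle, between the guide rails, feel for the hidden pin with the plate's blind hole, sliding it along the rails until it drops on, and press it down against the sprung lift pins until it lies fully home on the packing sheet. Finish while still holding the plate pressed down, ready for the clamp to be put on, and leave the two bearings and the screwdriver alone.

Things in the scene. Friction and masses are not known exactly. Their poses are not given: they have to be found in the camera images.
- drill_jig: Drill jig, fixed on the bench: grey base 166 x 116 x 20 mm, two steel guide rails along x, inner faces at y = +-39 mm, 124 mm long, tops at z = 56. Origin: centre of the underside, at bench level; x along the rails, z up. Four brass lift pins, 7 mm thick, at x = +-40, y = +-32, tops at z = 40. Otherwise clear between the rails, open at both ends.
- blank_top (a point): Centre of the top of the dark steel blank (54 x 58 x 4 mm) lying in the jig: 24 mm above the bench; axes as the jig's. The blank has a slot 44 x 20 mm along x. Through it stands the steel locating pin, 12 mm thick, its nose tapering over the top 5 mm to 6 mm, top 48 mm above the bench. The pin is on y = 0 but anywhere from x = -11 to 11 mm: not listed, so see it or feel for it.
- lift_pins (a joint): How far the jig's four brass lift pins, which move together on a spring, are pushed down, m: 0 = up, 0.008 = stop. They give from 9 N, rising 1 N per mm. With the plate home on the sheet they read 0.006 (15 N, of which the plate's weight gives about 4).
- packing_sheet: Brown fibre packing sheet, 60 (x) x 56 (y) x 10 mm (z), 50 g, loose, flat on the bench; through its middle a slot 42 mm along x, 20 mm along y. Origin: centre of the underside, z up. In the jig its slot lies along the jig's x (either way round), its underside 24, its top 34 mm above the bench. Grip it across its 60 mm (along x): then the fingers clear rails and lift pins.
- jig_plate: Aluminium jig plate, 110 (x) x 72 (y) x 16 mm, about 0.4 kg, loose, flat on the bench, black bar handle on top. Origin: centre of the underside, z up; here is the mouth of a blind round hole, 14.5 mm wide, 16 mm deep. It fits the rails with 3 mm play a side, either end first. Its underside is 48 mm above the bench riding on the pin, 40 dropped onto the lift pins, 34 home on the sheet.
- plate_handle (a point): Centre of the jig plate's black handle bar, 48 mm above the plate's underside, over the blind hole; axes as the plate's. The bar is 80 mm long (x), 14 wide (y), 12 high, on two 11 mm posts at x = +-32 mm; below it a steel boss, 34 mm across, ends 26 mm under this point, and four 3 mm high drill bushes stand on the plate.
- bearing_large: Ball bearing, 90 mm across, 23 mm high, flat on the bench, loose; origin: centre of its underside. To be left alone.
- bearing_small: Ball bearing, 62 mm across, 16 mm high, flat on the bench, loose; origin: centre of its underside. To be left alone.
- red_screwdriver: Screwdriver with a red handle, 193 x 28 x 26 mm, long along its x, loose, lying on the bench; origin: middle of its underside. To be left alone.
- tester_front (a point): Foremost point of the tall grey bearing tester, which is fixed furniture: from here back, 0.30 m wide (y from -0.24 to 0.06; cables to 0.11) and 0.56 m tall. Keep hand and wrist clear of it: between the bench front and the jig, travel by way of a point about x = 0.45, y = 0.23.

How it is judged:
On the way, in this order (a step that is already met when the one before it is completed fails the run):
1. the packing sheet lies flat and squarely on the blank, its slot over the pin, and has been let go (z of packing_sheet in the frame of drill_jig between 0.0225 and 0.026 m and x of packing_sheet in the frame of drill_jig between -0.008 and 0.008 m and y of packing_sheet in the frame of drill_jig between -0.008 and 0.008 m and angle between the x axis of packing_sheet and the x axis of drill_jig, either way round below 0.25 rad and angle between packing_sheet's own z axis and vertical below 0.05 rad and contact force between packing_sheet and the fingers below 0.1 N), for 0.2 s.
2. the jig plate, in hand, has dropped over the pin between the rails (z of jig_plate in the frame of drill_jig below 0.0425 m and y of jig_plate in the frame of drill_jig between -0.006 and 0.006 m and x of jig_plate in the frame of drill_jig between -0.016 and 0.016 m and contact force between jig_plate and the fingers above 1 N), for 0.05 s.
At the end, for the whole second after the job is handed in: The fingers still hold the jig plate (over 3 N) and keep it at rest, pressed home over the pin: underside at most 35.5 mm above the bench, level to 0.04 rad, lift pins down over 4.5 mm; the packing sheet lies under it on the blank, within 8 mm of its centre each way (z of packing_sheet in the frame of drill_jig between 0.0225 and 0.026 m and x of packing_sheet in the frame of drill_jig between -0.008 and 0.008 m and y of packing_sheet in the frame of drill_jig between -0.008 and 0.008 m and angle between the x axis of packing_sheet and the x axis of drill_jig, either way round below 0.25 rad and z of jig_plate in the frame of drill_jig between 0.032 and 0.0355 m and y of jig_plate in the frame of drill_jig between -0.006 and 0.006 m and x of jig_plate in the frame of drill_jig between -0.016 and 0.016 m and angle between the x axis of jig_plate and the x axis of drill_jig, either way round below 0.1 rad and angle between jig_plate's own z axis and vertical below 0.04 rad and linear speed of jig_plate below 0.01 m/s and value of joint lift_pins above 0.0045 m and contact force between jig_plate and the fingers above 3 N); the arm keeps its last pose, push and grip.
It fails at once if the large bearing is moved by more than 30 mm (distance of bearing_large from where it was at the start of the episode above 0.03 m).
It fails at once if the small bearing is moved by more than 30 mm (distance of bearing_small from where it was at the start of the episode above 0.03 m).
It fails at once if the screwdriver is moved by more than 30 mm (distance of red_screwdriver from where it was at the start of the episode above 0.03 m).
It also fails if it takes over 58 s, if anything falls off the work surface, if the arm or the gripper's body presses on something with over 40 N, if the wrist force passes 120 N, or if a joint passes its speed limit or range.

## Working session

There is one attempt and no reset: what is moved stays moved. The work goes in short steps, Python scripts to look and compute and a tool call to move; the robot and the scene stay as the last step left them, time stands still between calls to the robot, and variables do not carry over. Pictures are saved under pics/ and viewed, at most 10 in all, crops included, and the job is handed in when it is done.

Besides the shell and the picture viewer there is one more tool, called after ">>>" as name([rows], argument=value, ...), one row to a line, values as JSON. carry_out: Moves the arm, as the interface text tells. Its arguments: {"type":"object","properties":{"targets":{"type":"array","items":{"type":"array","items":{"type":"number"}}},"newtons":{"type":"number"}},"required":["targets"]}

```bash
mkdir -p pics
cat > h.py <<'E'
import numpy as np, cv2
from scipy.spatial.transform import Rotation as R
from rig import readout, grab_frame, manip
def frame(n):
    s=readout.sense(); f=grab_frame(n); f['s']=s
    if n=='wrist':
        T=np.eye(4); T[:3,:3]=R.from_quat(s['eef_rot']).as_matrix(); T[:3,3]=s['tcp_pos']
        f['M']=T@np.array(f['T_tool_cam'])
    else:
        E=np.eye(4); E[:3,:3]=cv2.Rodrigues(np.array(f['rvec'],float))[0]; E[:3,3]=np.ravel(f['tvec'])
        f['M']=np.linalg.inv(E)
    return f
def save(n,name):
    f=frame(n); cv2.imwrite(f'pics/{name}.png',f['image'][:,:,::-1])
    np.savez(f'{name}.npz',**{k:f[k] for k in('image','depth','fx','fy','cx','cy','M')}); return f
def load(name): return dict(np.load(f'{name}.npz'))
def dirw(f,u,v): return f['M'][:3,:3]@np.array([(u-f['cx'])/f['fx'],(v-f['cy'])/f['fy'],1])
def atz(f,u,v,z):
    d=dirw(f,u,v); o=f['M'][:3,3]; return o+d*(z-o[2])/d[2]
def atd(f,u,v):
    d=f['depth'][int(v)-1:int(v)+2,int(u)-1:int(u)+2]; d=np.median(d[d>0]); return f['M'][:3,3]+dirw(f,u,v)*d
def tri(f,a,g,b):
    A=[];B=[]
    for F,p in((f,a),(g,b)):
        d=dirw(F,*p); d/=np.linalg.norm(d); P=np.eye(3)-np.outer(d,d); A.append(P);B.append(P@F['M'][:3,3])
    return np.linalg.solve(sum(A),sum(B))
E
python3 - <<'E'
from h import *
s=readout.sense(); print(s)
for n in('top','side'):
    f=save(n,n+'0'); print(n,f['M'].round(3).tolist(),f['fx'])
a=cv2.imread('pics/top0.png');
E
```

```text
{'time': 0.0, 'qpos': array([-1.36246779,  0.41796711, -0.01031824,  1.61416694,  0.00469428,
        1.11069368, -0.05302946]), 'joint_velocities': array([ 0.00014274,  0.00140704,  0.00027352, -0.00021178, -0.00126979,
       -0.00276844, -0.00144259]), 'tau': array([-2.80556356e-03, -8.51234579e+01,  6.36930373e-01, -4.26008642e+01,
       -4.91061271e-02,  1.83408597e-02,  8.05175728e-05]), 'tcp_pos': array([0.15443296, 0.60523377, 0.20483254]), 'eef_rot': array([ 1.24594538e-01,  9.92207556e-01, -6.04475513e-04, -3.57943426e-05]), 'ft_force': array([ 0.18027338,  0.13521704, -0.33403405]), 'moment': array([ 0.00421341,  0.0292564 , -0.10242486]), 'grip_force': 0.0, 'width': 0.0944409105898562}
top [[-0.004, -0.998, 0.059, 0.486], [-1.0, 0.003, -0.017, -0.013], [0.017, -0.059, -0.998, 1.159], [0.0, 0.0, 0.0, 1.0]] 469.61628807907624
side [[0.827, -0.389, 0.407, 0.016], [-0.562, -0.546, 0.621, -0.827], [-0.019, -0.742, -0.67, 1.045], [0.0, 0.0, 0.0, 1.0]] 562.1814920605293
```

View pics/top0.png

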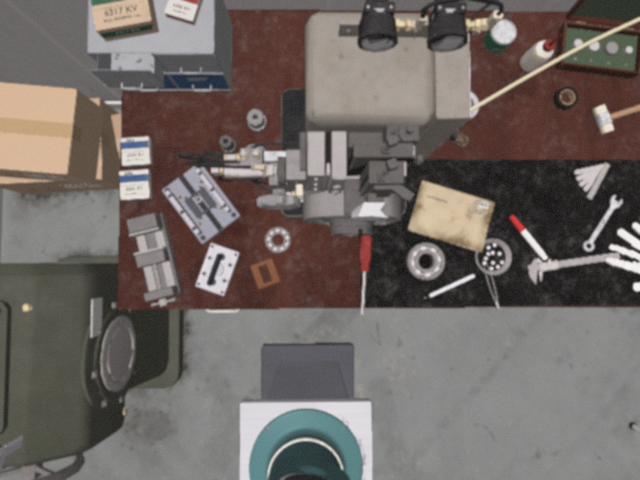

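View pics/side0.png

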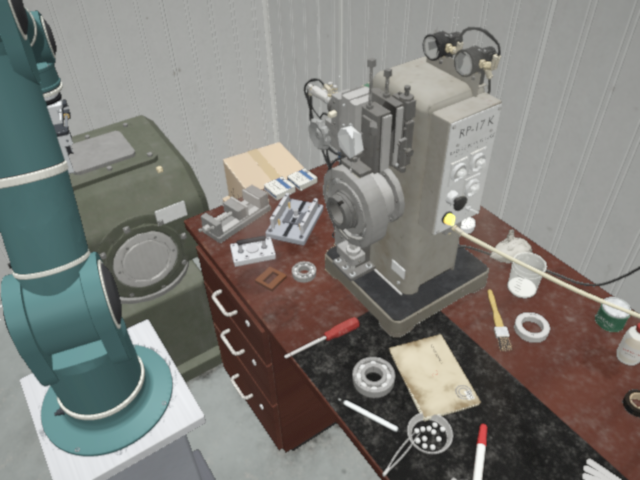

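The top view shows the jig at about (201,204), plate (217,269), sheet (265,273), small bearing (277,240) and screwdriver (365,270); the side view shows the same layout, with the jig at (294,220), plate (253,250) and sheet (271,275). I'll take rough positions from depth first, then look closer with the wrist camera.

Run:
```python
from h import *
f=load('top0')
for n,u,v in (('jig',201,204),('plate',217,269),('platecorner',228,290),('sheet L',254,274),('sheetR',276,274),('bearing',268,240),('vise',155,255)):
    print(n,atd(f,u,v).round(3))
c=cv2.resize(f['image'][155:315,110:310,::-1],None,fx=4,fy=3.75,interpolation=cv2.INTER_CUBIC); 
c=cv2.resize(f['image'][155:305,110:310,::-1],None,fx=4,fy=4,interpolation=cv2.INTER_CUBIC); cv2.imwrite('pics/topc.png',c)
```

```text
jig [0.629 0.253 0.022]
plate [0.472 0.212 0.027]
platecorner [0.42  0.19  0.002]
sheet L [0.459 0.125 0.009]
sheetR [0.459 0.072 0.012]
bearing [0.542 0.091 0.012]
vise [0.505 0.348 0.065]
```

View pics/topc.png

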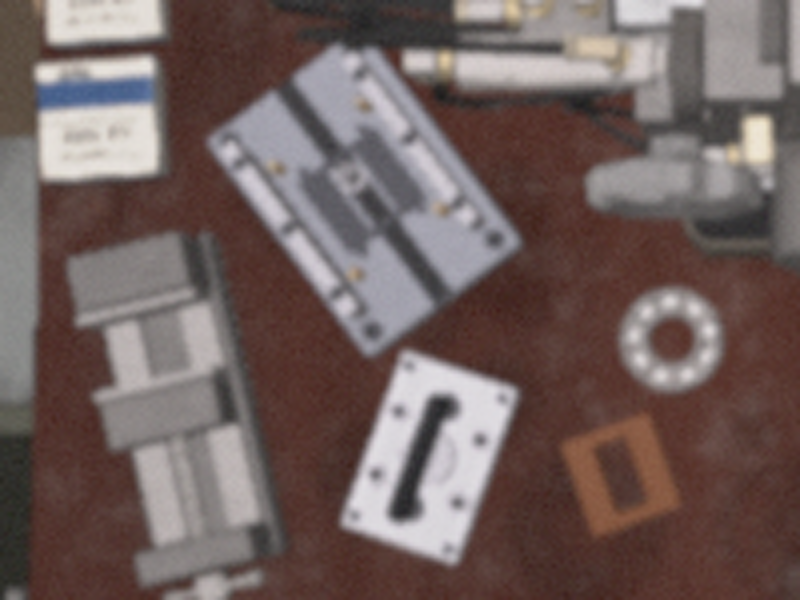

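The crop shows the jig with base corners at about (207,140), (360,40), (520,243), (372,357). The pin is near (352,180), the plate centre near (431,456), and the sheet centre near (621,476), with its slot running (612,445)–(632,505).

```bash
cat >> h.py <<'E'
def yaw(s): y=R.from_quat(s['eef_rot']).as_matrix()[:,1]; return np.arctan2(y[1],y[0])
def plan(p,yw=None,n=None,step=.045,s=None):
    """rows (tool axes) from measured pose to p with tool y at yaw yw (nearest mod pi), tool kept vertical"""
    s=s or readout.sense(); d=np.array(p)-s['tcp_pos']; y0=yaw(s)
    dy=0 if yw is None else (yw-y0+np.pi/2)%np.pi-np.pi/2
    n=n or int(max(np.ceil(np.linalg.norm(d)/step),np.ceil(abs(dy)/.14),1))
    print('n',n,'dyaw',round(np.degrees(dy),1),'d',d.round(4))
    for i in range(n):
        a=y0+dy*i/n; v=d/n
        Y=np.array([np.cos(a),np.sin(a)]); X=np.array([-Y[1],Y[0]])   # z down: x = y x z
        print([round(float(q),4) for q in (v[:2]@X,v[:2]@Y,-v[2],0,0,-dy/n)])
E
python3 - <<'E'
from h import *
f=load('top0'); P=lambda x,y,z:atz(f,110+x/4-.375,155+y/4-.375,z)
for n,c,z in (('sheet',(621,476),.01),('plate',(431,456),.016),('jig',(364,198.5),.02),('pin',(352,180),.048)): print(n,P(*c,z).round(4))
for n,a,b in(('slot',(612,445),(632,505)),('plate',(400,537),(461,369)),('jig',(284,90),(446,300))):
    d=P(*a,0)-P(*b,0); print(n,np.degrees(np.arctan2(d[1],d[0])))
plan((.46,.16,.30),np.radians(18))
E
```

```text
sheet [0.46  0.099 0.01 ]
plate [0.4727 0.2131 0.016 ]
jig [0.6289 0.2542 0.02  ]
pin [0.6364 0.2548 0.048 ]
slot 18.568699156872377
plate 160.47400215172658
jig 37.72005942149016
n 13 dyaw -57.7 d [ 0.3055 -0.4453  0.0951]
[-0.0312, -0.0274, -0.0073, 0.0, 0.0, 0.0774]
[-0.0333, -0.0249, -0.0073, 0.0, 0.0, 0.0774]
[-0.0351, -0.0222, -0.0073, 0.0, 0.0, 0.0774]
[-0.0367, -0.0194, -0.0073, 0.0, 0.0, 0.0774]
[-0.0381, -0.0165, -0.0073, 0.0, 0.0, 0.0774]
[-0.0393, -0.0136, -0.0073, 0.0, 0.0, 0.0774]
[-0.0402, -0.0105, -0.0073, 0.0, 0.0, 0.0774]
[-0.0409, -0.0073, -0.0073, 0.0, 0.0, 0.0774]
[-0.0413, -0.0041, -0.0073, 0.0, 0.0, 0.0774]
[-0.0415, -0.0009, -0.0073, 0.0, 0.0, 0.0774]
[-0.0415, 0.0023, -0.0073, 0.0, 0.0, 0.0774]
[-0.0412, 0.0055, -0.0073, 0.0, 0.0, 0.0774]
[-0.0406, 0.0087, -0.0073, 0.0, 0.0, 0.0774]
```

>>> carry_out([
  [-0.031,-0.027,-0.007,0,0,0.077,0.094],
  [-0.033,-0.025,-0.007,0,0,0.077,0.094],
  [-0.035,-0.022,-0.007,0,0,0.077,0.094],
  [-0.037,-0.019,-0.007,0,0,0.077,0.094],
  [-0.038,-0.0165,-0.007,0,0,0.077,0.094],
])

```text
time: 0.6
tcp_pos: [0.2729, 0.4338, 0.2405]
eef_rot: [0.314, 0.95, -0.0, -0.0]
ft_force: [0.8, -0.6, -0.2]
width: 0.0936
grip_force: 0.0
```

>>> carry_out([
  [-0.039,-0.0136,-0.007,0,0,0.077,0.094],
  [-0.04,-0.0105,-0.007,0,0,0.077,0.094],
  [-0.041,-0.007,-0.007,0,0,0.077,0.094],
  [-0.041,-0.004,-0.007,0,0,0.077,0.094],
  [-0.0415,-0.001,-0.007,0,0,0.077,0.094],
])

```text
time: 1.1
tcp_pos: [0.3905, 0.2637, 0.2757]
eef_rot: [0.489, 0.872, -0.0, -0.0]
ft_force: [0.4, 0.7, 0.6]
width: 0.0943
grip_force: 0.0
```

>>> carry_out([
  [-0.0415,0.002,-0.007,0,0,0.077,0.094],
  [-0.041,0.0055,-0.007,0,0,0.077,0.094],
  [-0.0406,0.0087,-0.007,0,0,0.077,0.094],
  [0,0,0,0,0,0,0.094],
  [0,0,0,0,0,0,0.094],
])

```text
time: 1.6
tcp_pos: [0.4608, 0.1625, 0.2963]
eef_rot: [0.586, 0.81, -0.0, -0.0]
ft_force: [-0.6, 0.0, 0.2]
width: 0.094
grip_force: 0.0
```

Run:
```python
from h import *
f=save('wrist','w1'); print(f['s']['tcp_pos'],np.degrees(yaw(f['s'])),f['M'].round(3).tolist(),f['fx'],np.array(f['T_tool_cam']).round(3).tolist())
```

```text
[0.46077002 0.1624632  0.29627783] 18.270726896982584 [[0.949, 0.306, 0.071, 0.439], [0.314, -0.924, -0.216, 0.225], [-0.001, 0.227, -0.974, 0.476], [0.0, 0.0, 0.0, 1.0]] 332.39163583206 [[0.001, -0.974, -0.227, 0.066], [1.0, 0.001, -0.0, -0.001], [0.0, -0.227, 0.974, -0.18], [0.0, 0.0, 0.0, 1.0]]
```

View pics/w1.png

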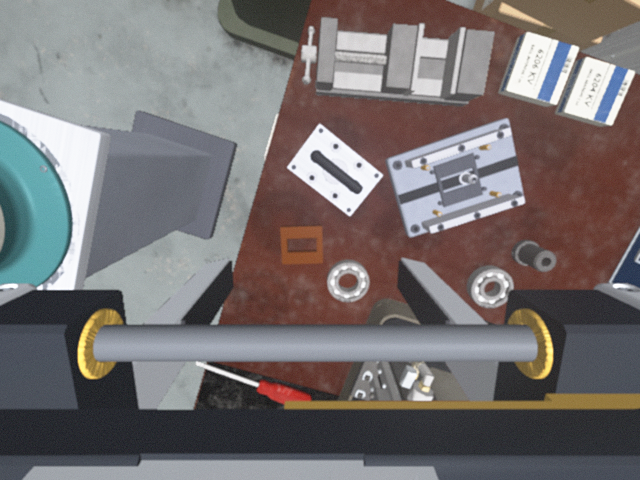

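The wrist view shows the sheet centred near (302,245) with a horizontal slot, the plate near (335,170), the jig near (457,178) with its pin near (468,178), and the small bearing at (348,282).

```bash
cat >> h.py <<'E'
def blob(f,roi,lo,hi,code=cv2.COLOR_RGB2HSV):
    x0,y0,x1,y1=roi; m=cv2.inRange(cv2.cvtColor(f['image'][y0:y1,x0:x1],code),lo,hi)
    m=cv2.morphologyEx(m,cv2.MORPH_OPEN,np.ones((2,2),np.uint8))
    c=max(cv2.findContours(m,cv2.RETR_EXTERNAL,cv2.CHAIN_APPROX_NONE)[0],key=cv2.contourArea)
    return cv2.boxPoints(cv2.minAreaRect(c))+[x0,y0]
def rect(f,b,z):
    Q=np.array([atz(f,u,v,z) for u,v in b]); e=[Q[1]-Q[0],Q[2]-Q[1]]; L=[np.linalg.norm(q) for q in e]; k=int(np.argmax(L))
    return Q.mean(0).round(4),np.round(L,4),np.degrees(np.arctan2(e[k][1],e[k][0]))%180
E
python3 - <<'E'
from h import *
t=load('top0');w=load('w1')
S=((5,120,90),(18,255,255)); Pw=((0,0,190),(179,40,255))
for n,c,rt,rw,z in(('sheet',S,(245,250,285,295),(265,215,340,275),.01),('plate',Pw,(190,235,245,300),(280,115,390,222),.016)):
    a=blob(t,rt,*c);b=blob(w,rw,*c); print(n,a.mean(0),b.mean(0),'tri',tri(t,a.mean(0),w,b.mean(0)).round(4)); print(rect(t,a,z),rect(w,b,z))
c=cv2.resize(w['image'][110:240,275:535,::-1],None,fx=3,fy=3,interpolation=cv2.INTER_CUBIC); cv2.imwrite('pics/w1c.png',c)
E
```

```text
sheet [266.02054954 274.05479431] [300.5 250. ] tri [0.46   0.095  0.0239]
(array([0.459 , 0.0962, 0.01  ]), array([0.0619, 0.0647]), np.float64(20.603005833889)) (array([0.4615, 0.0905, 0.01  ]), array([0.076 , 0.0727]), np.float64(18.332595122479418))
plate [217.7466054  269.90950012] [335.17073822 171.03658962] tri [0.4708 0.2136 0.0115]
(array([0.4697, 0.2121, 0.016 ]), array([0.1083, 0.0705]), np.float64(160.8775594829875)) (array([0.4725, 0.2133, 0.016 ]), array([0.0727, 0.1104]), np.float64(161.0564268449842))
```

View pics/w1c.png

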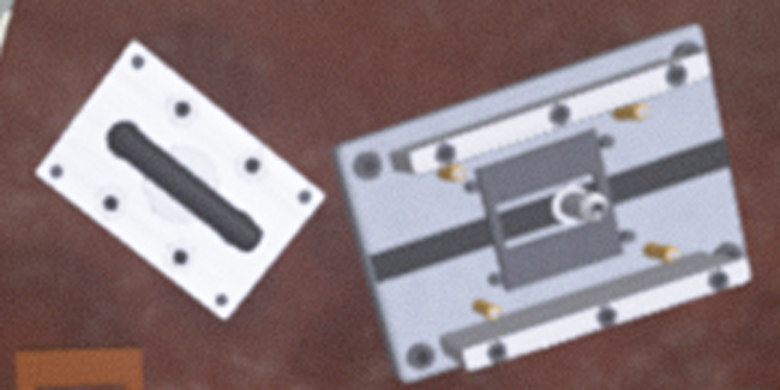

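The enlarged crop shows jig base corners at (333,147), (700,25), (750,281), (403,382), and blank corners at (475,172), (597,130), (622,250), (503,290). The pin nose is at (596,206) and the plate corners are (133,40), (325,196), (227,320), (37,173).

Run:
```python
from h import *
t=load('top0');w=load('w1'); F=lambda p:np.array(p)/3+[275-.33,110-.33]; G=lambda p:np.array(p)/4+[110-.375,155-.375]
sb=np.array([(281,228),(322,226),(323,264),(282,264)],float); ts=G((621,476))
print('sheet',rect(w,sb,.01),'tri',tri(t,ts,w,sb.mean(0)).round(4))
jb=F([(333,147),(700,25),(750,281),(403,382)]); print('jig',rect(w,jb,.02),'tri',tri(t,G((364,198.5)),w,jb.mean(0)).round(4))
tj=G(np.array([(207,140),(360,40),(520,243),(372,357)])); print('jig top',rect(t,tj,.02))
bb=F([(475,172),(597,130),(622,250),(503,290)]); c=rect(w,bb,.024); print('blank',c)
# rails end centers z=.056
pn=atz(w,*F((596,206)),.048); print('pin w',pn,'top',atz(t,*G((352,180)),.048))
pb=F([(133,40),(325,196),(227,320),(37,173)]); print('plate',rect(w,pb,.016))
h=F([(112,137),(260,235)]); print('handle',rect(w,F([(118,124),(262,232),(250,250),(108,142)]),.054), 'tri', tri(t,G((424,458)),w,F((185,187))).round(4))
plan((.461,.099,.2),np.radians(18.5))
```

```text
sheet (array([0.4614, 0.0979, 0.01  ]), array([0.0589, 0.0572]), np.float64(21.18679092066611)) tri [0.4606 0.0988 0.0124]
jig (array([0.632 , 0.2539, 0.02  ]), array([0.1652, 0.1181]), np.float64(36.5690797906143)) tri [0.629  0.2543 0.0249]
jig top (array([0.6313, 0.2538, 0.02  ]), array([0.1105, 0.1586]), np.float64(38.20864709352347))
blank (array([0.6318, 0.2548, 0.024 ]), array([0.0554, 0.0555]), np.float64(126.20964643912829))
pin w [0.63949554 0.2615984  0.048     ] top [0.63642126 0.25482712 0.048     ]
plate (array([0.4718, 0.214 , 0.016 ]), array([0.1107, 0.0718]), np.float64(160.62481152148652))
handle (array([0.4711, 0.2142, 0.054 ]), array([0.075, 0.009]), np.float64(162.24982242097403)) tri [0.472  0.2138 0.0341]
n 3 dyaw 0.1 d [ 0.0007 -0.0644 -0.0961]
[-0.0204, -0.0065, 0.032, 0.0, 0.0, -0.0007]
[-0.0204, -0.0066, 0.032, 0.0, 0.0, -0.0007]
[-0.0204, -0.0066, 0.032, 0.0, 0.0, -0.0007]
```

>>> carry_out([
  [-0.0205,-0.0065,0.032,0,0,-0.02,0.08],
  [-0.0205,-0.0065,0.032,0,0,0,0.08],
  [-0.0205,-0.0065,0.032,0,0,0,0.08],
  [0,0,0.045,0,0,0,0.08],
  [0,0,0.045,0,0,0,0.08],
])

```text
time: 2.15
tcp_pos: [0.4619, 0.0992, 0.1091]
eef_rot: [0.577, 0.817, 0.0, 0.0]
ft_force: [0.6, 0.8, 0.4]
width: 0.08
grip_force: 0.0
```

>>> carry_out([
  [0,0,0.03,0,0,0,0.08],
  [0,0,0,0,0,0,0.08],
])

```text
time: 2.35
tcp_pos: [0.4597, 0.0988, 0.0773]
eef_rot: [0.576, 0.817, -0.003, -0.002]
ft_force: [0.4, 1.0, 0.5]
width: 0.0803
grip_force: 0.0
```

Run:
```python
from h import *
f=save('wrist','w2'); print(f['s']['tcp_pos'],np.degrees(yaw(f['s'])))
t=load('top0'); print('bearing',atz(t,277.5,240,.016))
print(tri(t,(264.9,273.6),f,(0,0)) if 0 else '')
cv2.imwrite('pics/w2c.png',cv2.resize(f['image'][180:480,120:520,::-1],None,fx=2,fy=2))
```

```text
[0.45966528 0.09879703 0.07733655] 19.614157304983788
bearing [0.54155566 0.06793023 0.016     ]
```

View pics/w2c.png

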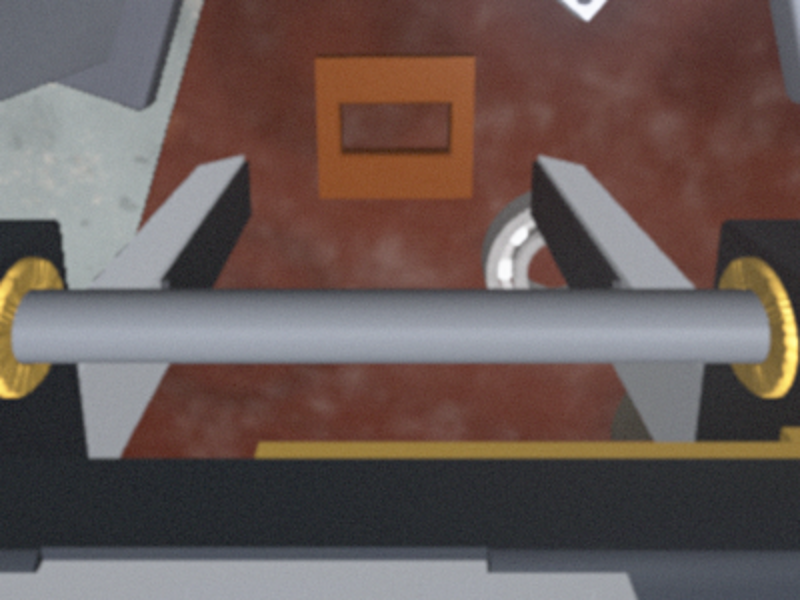

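The sheet is square in view, with crop corners (315,57), (474,56), (474,197), (320,199), between the open fingers and clear of the bearing.

Run:
```python
from h import *
w=load('w2');t=load('top0'); b=np.array([(315,57),(474,56),(474,197),(320,199)])/2+[119.75,179.75]
r=rect(w,b,.01);print(r,tri(t,(264.9,273.6),w,b.mean(0)).round(4), tri(load('w1'),(302,245.5),w,b.mean(0)).round(4)); plan((*r[0][:2],.004))
```

```text
(array([0.4606, 0.0988, 0.01  ]), array([0.0597, 0.0561]), np.float64(20.091650516810695)) [0.4603 0.0991 0.0087] [0.4612 0.0974 0.0042]
n 2 dyaw 0.0 d [-0.0005 -0.0001 -0.0756]
[0.0, -0.0002, 0.0378, 0.0, 0.0, 0.0]
[0.0, -0.0002, 0.0378, 0.0, 0.0, 0.0]
```

Right on target. I'll descend, grip and lift.

>>> carry_out([
  [0,0,0.035,0,0,0,0.08],
  [0,0,0.03,0,0,0,0.08],
  [0,0,0.008,0,0,0,0.08],
  [0,0,0,0,0,0,0.08],
])

```text
time: 2.8
tcp_pos: [0.4627, 0.0989, 0.0083]
eef_rot: [0.577, 0.817, 0.0, -0.0]
ft_force: [0.0, -0.1, 1.4]
width: 0.0798
grip_force: 0.0
```

>>> carry_out([
  [0,0,0,0,0,0,0.05],
  [0,0,0,0,0,0,0.05],
  [0,0,0,0,0,0,0.05],
  [0,0,0,0,0,0,0.05],
], newtons=15)

```text
time: 3.2
tcp_pos: [0.463, 0.0988, 0.0084]
eef_rot: [0.577, 0.817, 0.001, 0.0]
ft_force: [-1.4, 1.0, 10.8]
width: 0.0588
grip_force: 15.0
```

>>> carry_out([
  [0,0,-0.004,0,0,0,0.05],
  [0,0,0,0,0,0,0.05],
])

```text
time: 3.4
tcp_pos: [0.4627, 0.0985, 0.0121]
eef_rot: [0.577, 0.817, 0.0, 0.0]
ft_force: [-0.1, 0.5, -1.0]
width: 0.0591
grip_force: 15.0
```

>>> carry_out([
  [0,0,-0.02,0,0,0,0.05],
  [0,0,-0.03,0,0,0,0.05],
  [0,0,-0.03,0,0,0,0.05],
  [0,0,-0.03,0,0,0,0.05],
  [0,0,0,0,0,0,0.05],
])

```text
time: 3.9
tcp_pos: [0.4641, 0.0989, 0.1247]
eef_rot: [0.577, 0.817, 0.002, 0.001]
ft_force: [1.5, 0.3, -1.5]
width: 0.059
grip_force: 15.0
```

Run:
```python
from h import *
f=save('wrist','w3'); s=f['s'];print(s['tcp_pos'],s['eef_rot'],np.degrees(yaw(s)),s['ft_force'],s['moment'],s['width'],s['grip_force'])
cv2.imwrite('pics/w3c.png',cv2.resize(f['image'][180:480,120:520,::-1],None,fx=2,fy=2))
```

```text
[0.46408052 0.09890545 0.12468596] [0.57732472 0.81651058 0.00225657 0.00124786] 19.474453946886854 [ 1.46562692  0.34901294 -1.54207125] [-0.03992174  0.01863368 -0.10076096] 0.05903798515607158 14.99976709485054
```

View pics/w3c.png

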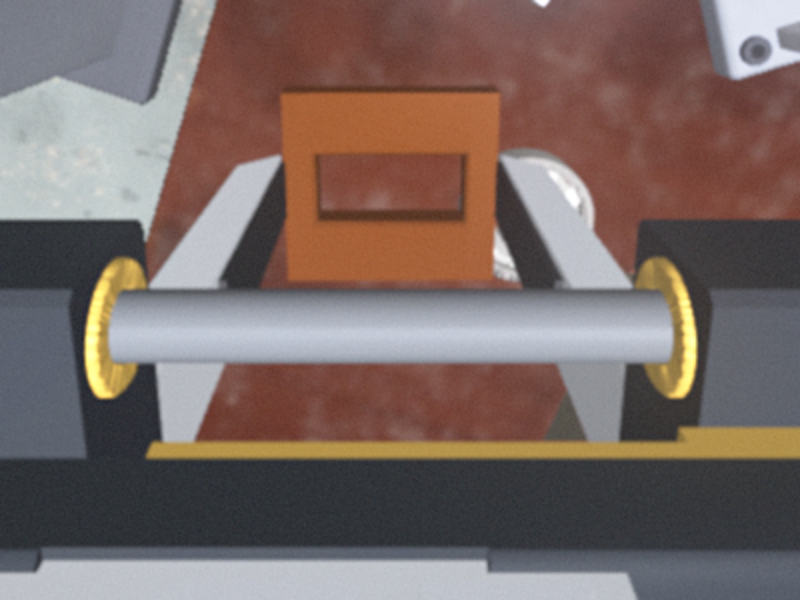

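The sheet is held square between the fingers, with crop corners (282,90), (499,90), (495,281), (288,280). Next I'll work out its pose in the tool frame.

Run:
```python
from h import *
w=load('w3'); s=readout.sense(); print(s['time'],s['tcp_pos'])
T=np.eye(4);T[:3,:3]=R.from_quat(s['eef_rot']).as_matrix();T[:3,3]=s['tcp_pos']
b=np.array([(282,90),(499,90),(495,281),(288,280)])/2+[119.75,179.75]
K=np.array([[w['fx'],0,w['cx']],[0,w['fy'],w['cy']],[0,0,1.]],float)
# top face in sheet coords: along slot x' , y'
o=np.array([(-.03,.028,0),(.03,.028,0),(.03,-.028,0),(-.03,-.028,0)])
ok,rv,tv=cv2.solvePnP(o,b,K,None); C=np.linalg.inv(T)@w['M']
P=(C[:3,:3]@(cv2.Rodrigues(rv)[0]@o.T+tv)+C[:3,3:]).T; print('pnp tool',P.round(4).tolist(),P.mean(0).round(4))
for u,v in((b[0]+[8,12]),(b[1]+[-8,12]),(b[2]+[-8,-8]),(b[3]+[8,-8])):
    p=np.linalg.inv(T)@np.append(atd(w,u,v),1); print('depth tool',p[:3].round(4))
plan((.6315,.2542,.14),np.radians(37.2))
```

```text
3.95 [0.46319937 0.09889293 0.12287028]
pnp tool [[0.0286, -0.0299, -0.0011], [0.0289, 0.03, -0.0026], [-0.027, 0.0303, -0.0058], [-0.0274, -0.0296, -0.0043]] [ 0.0008  0.0002 -0.0035]
depth tool [ 0.0224 -0.0253 -0.0039]
depth tool [ 0.0224  0.0256 -0.0039]
depth tool [-0.0228  0.0259 -0.0038]
depth tool [-0.0225 -0.025  -0.0039]
n 6 dyaw 17.7 d [0.1683 0.1553 0.0171]
[0.015, 0.0351, -0.0029, 0.0, 0.0, -0.0515]
[0.0132, 0.0358, -0.0029, 0.0, 0.0, -0.0515]
[0.0114, 0.0364, -0.0029, 0.0, 0.0, -0.0515]
[0.0095, 0.037, -0.0029, 0.0, 0.0, -0.0515]
[0.0075, 0.0374, -0.0029, 0.0, 0.0, -0.0515]
[0.0056, 0.0378, -0.0029, 0.0, 0.0, -0.0515]
```

>>> carry_out([
  [0.038,0.0125,-0.006,0,0,0,0.05],
  [0.038,0.0125,-0.006,0,0,0,0.05],
  [0.038,0.0125,-0.006,0,0,0,0.05],
  [0,0,0,0,0,0,0.05],
])

```text
time: 4.35
tcp_pos: [0.4587, 0.2234, 0.1388]
eef_rot: [0.575, 0.818, 0.0, -0.0]
ft_force: [0.4, -1.2, -1.9]
width: 0.059
grip_force: 15.0
```

Run:
```python
from h import *
s=readout.sense(); print(s['tcp_pos'],s['ft_force'])
plan((.6315,.2543,.12),np.radians(37.2))
```

```text
[0.45872506 0.22344876 0.13877447] [ 0.42068123 -1.19287695 -1.91696225]
n 4 dyaw 17.4 d [ 0.1728  0.0309 -0.0188]
[-0.0074, 0.0432, 0.0047, 0.0, 0.0, -0.0758]
[-0.0107, 0.0426, 0.0047, 0.0, 0.0, -0.0758]
[-0.0138, 0.0416, 0.0047, 0.0, 0.0, -0.0758]
[-0.017, 0.0405, 0.0047, 0.0, 0.0, -0.0758]
```

>>> carry_out([
  [-0.0074,0.0432,0.005,0,0,-0.076,0.05],
  [-0.0107,0.0426,0.005,0,0,-0.076,0.05],
  [-0.0138,0.0416,0.005,0,0,-0.076,0.05],
  [-0.017,0.0405,0.004,0,0,-0.076,0.05],
  [0,0,0.02,0,0,0,0.05],
])

```text
time: 4.85
tcp_pos: [0.6374, 0.2477, 0.0997]
eef_rot: [0.446, 0.895, 0.001, 0.001]
ft_force: [-0.8, -1.2, -1.2]
width: 0.0595
grip_force: 15.0
```

>>> carry_out([
  [0,0,0,0,0,0,0.05],
])

```text
time: 4.95
tcp_pos: [0.6314, 0.2468, 0.0961]
eef_rot: [0.447, 0.894, -0.002, -0.002]
ft_force: [0.2, -0.9, -0.9]
width: 0.0592
grip_force: 15.0
```

Run:
```python
from h import *
f=save('wrist','w4'); s=f['s'];print(s['tcp_pos'],np.degrees(yaw(s)),s['ft_force'],s['width'])
cv2.imwrite('pics/w4c.png',cv2.resize(f['image'][100:400,120:520,::-1],None,fx=2,fy=2))
```

```text
[0.63138191 0.24677843 0.09613672] 36.83436818490134 [ 0.1519863  -0.94851193 -0.9137509 ] 0.05918474054433961
```

View pics/w4c.png

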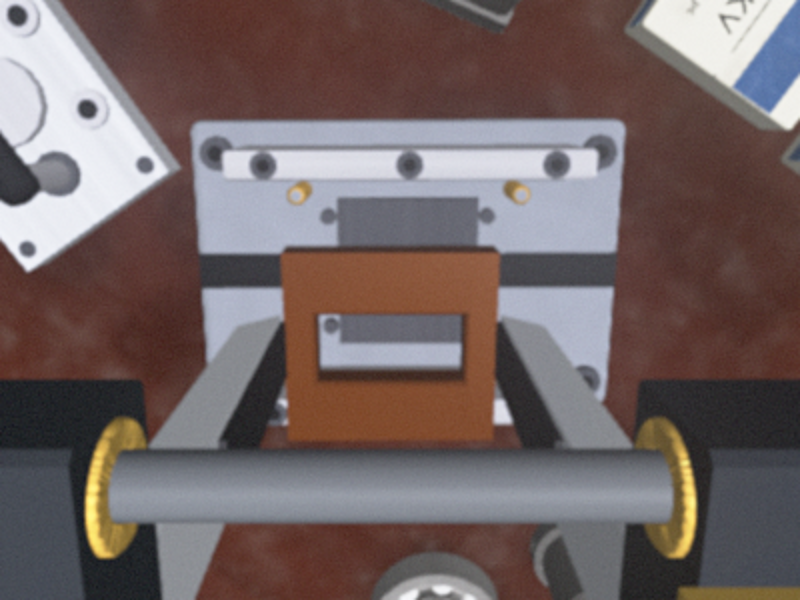

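The jig is square to the image. In the crop the rail top runs from x=223 to 598 with its inner edge at row 180, the lift-pin tops are at (297,196) and (517,194), and the blank's far edge is at (338–478,198).

Run:
```python
from h import *
w=load('w4'); s=readout.sense(); print(s['tcp_pos'])
F=lambda x,y,z:atz(w,120+x/2-.25,100+y/2-.25,z)
def use(n,a,b,z,off):
    A,B=F(*a,z),F(*b,z); d=(B-A)[:2]; L=np.hypot(*d); d/=L; nrm=np.array([-d[1],d[0]])
    if nrm@[-.6,.8]<0: nrm=-nrm
    print(n,'len',L.round(4),'yaw',np.degrees(np.arctan2(d[1],d[0])).round(2),'centre',((A+B)[:2]/2-nrm*off).round(4))
use('pins',(297,196),(517,194),.04,.032)
use('rail in',(223,180),(598,178),.056,.039)
use('blank far',(338,198),(478,198),.024,.029)
use('base far',(192,122),(625,121),.02,.058)
```

```text
[0.63133755 0.24718378 0.09796461]
pins len 0.0782 yaw 37.45 centre [0.6323 0.2545]
rail in len 0.1236 yaw 37.23 centre [0.6327 0.2551]
blank far len 0.0532 yaw 36.93 centre [0.6327 0.2547]
base far len 0.1629 yaw 37.02 centre [0.6332 0.2542]
```

>>> carry_out([
  [0.005,0.0055,0.01,0,0,0,0.05],
  [0,0,0.012,0,0,0,0.05],
  [0,0,0,0,0,0,0.05],
])

```text
time: 5.3
tcp_pos: [0.6328, 0.2558, 0.0768]
eef_rot: [0.447, 0.895, -0.001, -0.001]
ft_force: [-0.6, -0.5, -0.7]
width: 0.0592
grip_force: 15.0
```

Run:
```python
from h import *
f=save('wrist','w5'); s=f['s'];print(s['tcp_pos'],np.degrees(yaw(s)),s['ft_force'],s['width'])
cv2.imwrite('pics/w5c.png',cv2.resize(f['image'][140:380,140:460,::-1],None,fx=2.5,fy=2.5))
```

```text
[0.63275135 0.25581864 0.07681155] 36.950296629435364 [-0.60941629 -0.48933356 -0.73200434] 0.05915234177369906
```

View pics/w5c.png

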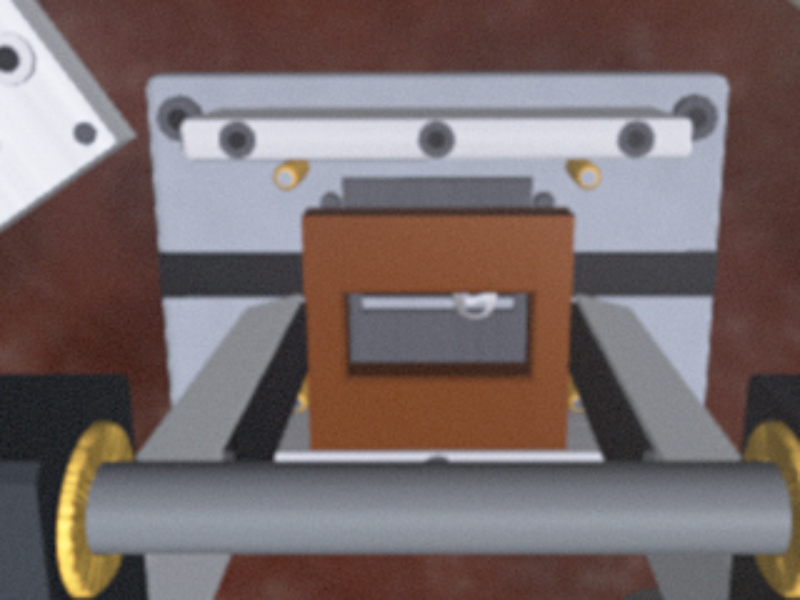

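The sheet and blank centres coincide (column about 438). The pin shows through the slot at about (477,300), roughly 10 mm to jig +x. Lowering now.

>>> carry_out([
  [0,0,0.015,0,0,0,0.05],
  [0,0,0.015,0,0,0,0.05],
  [0,0,0.008,0,0,0,0.05],
  [0,0,0,0,0,0,0.05],
])

```text
time: 5.75
tcp_pos: [0.6332, 0.255, 0.0386]
eef_rot: [0.447, 0.895, -0.001, -0.001]
ft_force: [0.2, -0.5, -0.2]
width: 0.0591
grip_force: 15.0
```

>>> carry_out([
  [0,0,0.003,0,0,0,0.05],
  [0,0,0.002,0,0,0,0.05],
  [0,0,0,0,0,0,0.05],
])

```text
time: 6.05
tcp_pos: [0.6342, 0.2555, 0.0355]
eef_rot: [0.447, 0.895, 0.0, 0.0]
ft_force: [-0.2, 0.5, -0.2]
width: 0.0593
grip_force: 15.0
```

>>> carry_out([
  [0,0,0.002,0,0,0,0.05],
  [0,0,0.002,0,0,0,0.05],
  [0,0,0,0,0,0,0.05],
])

```text
time: 6.35
tcp_pos: [0.6344, 0.2555, 0.0321]
eef_rot: [0.447, 0.895, 0.0, 0.0]
ft_force: [-2.4, -0.9, 6.6]
width: 0.0594
grip_force: 15.0
```

>>> carry_out([
  [0,0,0.001,0,0,0,0.05],
  [0,0,0,0,0,0,0.05],
])

```text
time: 6.55
tcp_pos: [0.6345, 0.2555, 0.0316]
eef_rot: [0.447, 0.895, 0.0, 0.0]
ft_force: [-5.0, -2.2, 13.3]
width: 0.0595
grip_force: 15.0
```

>>> carry_out([
  [0,0,-0.002,0,0,0,0.05],
  [0,0,0,0,0,0,0.08],
  [0,0,0,0,0,0,0.08],
  [0,0,0,0,0,0,0.08],
])

```text
time: 6.95
tcp_pos: [0.634, 0.2555, 0.0323]
eef_rot: [0.447, 0.895, -0.0, -0.0]
ft_force: [-0.3, 1.0, 0.0]
width: 0.0786
grip_force: 0.0
```

>>> carry_out([
  [0,0,-0.01,0,0,0,0.08],
  [0,0,-0.025,0,0,0,0.08],
  [0,0,-0.03,0,0,0,0.08],
  [0,0,-0.03,0,0,0,0.08],
  [0,0,0,0,0,0,0.08],
])

```text
time: 7.45
tcp_pos: [0.6361, 0.2561, 0.1325]
eef_rot: [0.447, 0.894, 0.002, 0.002]
ft_force: [-0.3, -0.6, 0.4]
width: 0.0801
grip_force: 0.0
```

Run:
```python
from h import *
f=save('wrist','w6'); s=f['s'];print(s['tcp_pos'],np.degrees(yaw(s)),s['ft_force'],s['width'])
cv2.imwrite('pics/w6c.png',cv2.resize(f['image'][100:340,160:480,::-1],None,fx=2.5,fy=2.5))
```

```text
[0.63614259 0.25608    0.13246638] 36.88856258506886 [-0.28723297 -0.61779619  0.37632527] 0.08012692986137811
```

View pics/w6c.png

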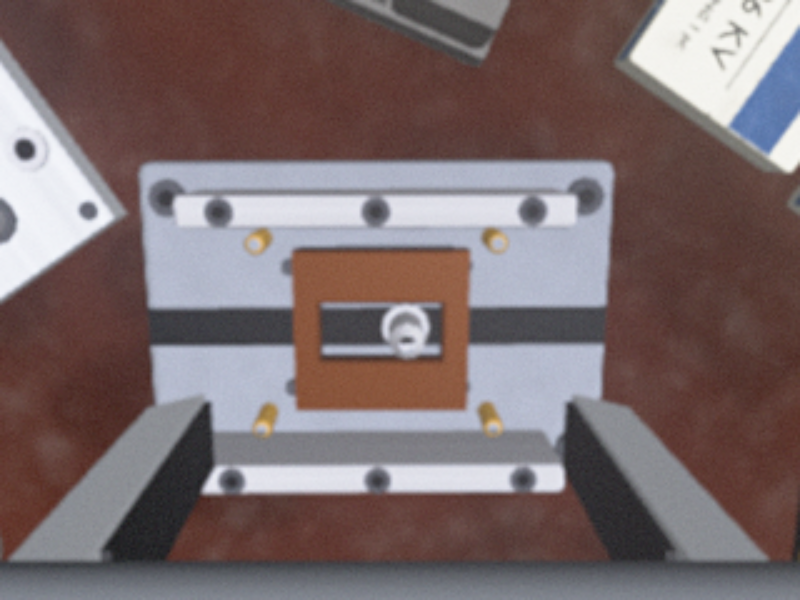

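The sheet lies flat and square on the blank with the pin through its slot. In the crop the lift-pin tops are at (257,243), (498,243), (493,430), (264,432); the sheet corners are (293,251), (469,251), (467,408), (296,408); and the pin nose is at (408,342).

Run:
```python
from h import *
w=load('w6'); F=lambda x,y,z:atz(w,160+x/2.5-.3,100+y/2.5-.3,z)
L=np.array([F(*p,.04) for p in((257,243),(498,243),(493,430),(264,432))]); c=L.mean(0)[:2]
dx=(L[1]+L[2]-L[0]-L[3])[:2]; a=np.arctan2(dx[1],dx[0]); X=np.array([np.cos(a),np.sin(a)]);Y=np.array([-X[1],X[0]])
print('jig',c.round(4),np.degrees(a).round(2),'sizes',np.linalg.norm(L[1]-L[0]).round(4),np.linalg.norm(L[2]-L[1]).round(4))
S=np.array([F(*p,.034) for p in((293,251),(469,251),(467,408),(296,408))]); d=S.mean(0)[:2]-c; print('sheet in jig',(d@X*1e3).round(1),(d@Y*1e3).round(1),np.linalg.norm(S[1]-S[0]).round(4),np.linalg.norm(S[2]-S[1]).round(4))
d=F(408,342,.048)[:2]-c; print('pin in jig',(d@X*1e3).round(1),(d@Y*1e3).round(1))
plan((.472,.2138,.20),np.radians(70.6))
```

```text
jig [0.6331 0.2547] 37.12 sizes 0.0791 0.0649
sheet in jig 1.1 1.5 0.0592 0.0554
pin in jig 9.8 1.1
n 5 dyaw 33.7 d [-0.1632 -0.0421  0.0699]
[0.0129, -0.0312, -0.014, 0.0, 0.0, -0.1177]
[0.0164, -0.0294, -0.014, 0.0, 0.0, -0.1177]
[0.0198, -0.0273, -0.014, 0.0, 0.0, -0.1177]
[0.0228, -0.0248, -0.014, 0.0, 0.0, -0.1177]
[0.0256, -0.0219, -0.014, 0.0, 0.0, -0.1177]
```

>>> carry_out([
  [0.013,-0.031,-0.014,0,0,-0.118,0.06],
  [0.0164,-0.0294,-0.014,0,0,-0.118,0.06],
  [0.02,-0.027,-0.014,0,0,-0.118,0.06],
  [0.023,-0.025,-0.014,0,0,-0.118,0.06],
  [0.0256,-0.022,-0.014,0,0,-0.118,0.06],
])

```text
time: 8.0
tcp_pos: [0.469, 0.2131, 0.1973]
eef_rot: [0.165, 0.986, -0.0, -0.0]
ft_force: [-0.3, 0.6, 0.8]
width: 0.0602
grip_force: 0.0
```

>>> carry_out([
  [0,0,0,0,0,0,0.06],
  [0,0,0,0,0,0,0.06],
])

```text
time: 8.2
tcp_pos: [0.4705, 0.2138, 0.1976]
eef_rot: [0.168, 0.986, 0.0, 0.0]
ft_force: [-0.9, 1.1, 0.1]
width: 0.0604
grip_force: 0.0
```

```bash
cat >> h.py <<'E'
def handle(f,zt=.054):
    """dark bar blob near the height of its top, from depth and brightness: end points along its long axis"""
    H,W=f['depth'].shape; v,u=np.mgrid[0:H,0:W]
    d=np.stack([(u-f['cx'])/f['fx'],(v-f['cy'])/f['fy'],np.ones_like(u,float)],-1)*f['depth'][...,None]
    P=d@f['M'][:3,:3].T+f['M'][:3,3]
    return P
E
python3 - <<'E'
from h import *
f=save('wrist','w7'); s=f['s'];print(s['tcp_pos'],np.degrees(yaw(s)),s['width'])
P=handle(f); g=f['image'].max(-1)
near=(np.hypot(P[...,0]-.472,P[...,1]-.214)<.05)&(f['depth']>0)
m=near&(P[...,2]>.047)&(P[...,2]<.065)&(g<90)
q=P[m]; print(m.sum(),q.mean(0).round(4),np.median(q[:,2]).round(4))
c=cv2.minAreaRect(np.argwhere(m)[:,::-1].astype(np.float32)); b=cv2.boxPoints(c); print(b.round(1).tolist()); print('handle',rect(f,b,.054))
m=(np.hypot(P[...,0]-.472,P[...,1]-.214)<.075)&(P[...,2]>.008)&(P[...,2]<.03)&(g>150)
b=cv2.boxPoints(cv2.minAreaRect(np.argwhere(m)[:,::-1].astype(np.float32))); print('plate',rect(f,b,.016),np.median(P[m][:,2]).round(4))
E
```

```text
[0.4705208  0.21378491 0.19763859] 70.6726996582287 0.06041019194212611
2 [0.503  0.1991 0.054 ] 0.054
[[312.0, 259.0], [312.0, 259.0], [311.0, 258.0], [311.0, 258.0]]
handle (array([0.503 , 0.1991, 0.054 ]), array([0.    , 0.0015]), np.float64(24.36978107125057))
plate (array([0.4785, 0.2216, 0.016 ]), array([0.0887, 0.1189]), np.float64(163.86684714534692)) 0.0169
```

Run:
```python
from h import *
f=load('w7'); P=handle(f); g=f['image'].max(-1)
Mi=np.linalg.inv(f['M'])
def proj(p): q=Mi@np.append(p,1); return (f['fx']*q[0]/q[2]+f['cx'],f['fy']*q[1]/q[2]+f['cy'])
u,v=map(int,proj((.472,.214,.054))); print(u,v, proj((.434,.227,.054)),proj((.51,.201,.054)))
print(g[v-80:v+80:8,u-70:u+71:7]); print((P[v-80:v+80:8,u-70:u+71:10,2]*1e3).astype(int))
```

```text
315 225 (np.float64(315.04442313265645), np.float64(184.9468705010931)) (np.float64(315.56938410840695), np.float64(264.08562110755554))
[[192 140 128 125 126 124 123 121 127 131 138 132 128 123 123 124 131 138
  122 100  96]
 [120 124 116 128 129 127 131 127 131 140 135 137 126 128 121 128 124 130
  128 119 168]
 [119 123 122 129 130 129 134 131 135 140 140 135 137 134 125 131 126 129
  131 121 107]
 [113 118 125 138 129 138 255 255 255 255 255 255 255 255 255 151 123 121
  134 127 122]
 [107 118 121 129 133 135 250 254 254 254 254 254 254 254 246 137 126 120
  125 134 128]
 [110 114 112 121 132 133 254 254 254 247 107 227 254 254 255 123 120 119
  123 126 127]
 [105 114 113 124 128 126 254 254 254 238 120 210 255 253 255 127 125 119
  120 131 132]
 [107 113 111 122 130 130 254 205 254 250 120 232 255 230 250 127 125 123
  124 126 134]
 [110 108 105 118 125 132 254 254 255 244 119 220 255 254 255 125 125 118
  130 125 125]
 [110 112 111 122 123 127 254 254 252 241 122 223 253 254 255 120 120 123
  125 123 132]
 [109 109 116 128 133 134 255 254 252 241 121 217 253 254 255 135 129 131
[... 1718 characters left out ...]
0   16   20   17   55   17   19   16    0    1    0
     1]
 [   0    0    0    0   17   18   15   54   16   19   15    1    1    0
     1]
 [   0    1    0    2   18   16   17   55   14   17   16    1    0    0
     0]
 [   0    0    0    1   17   16   17   54   15   16   16    1    9    1
     0]
 [ 212  210    0    2   16   16   16  377   16   15   16   11   21  210
   211]
 [ 222  217    0    1    0    0    0    0    0    0    1   21   25  219
   223]
 [ 233  218    0    1    1    2    0    0    0    1   15   20   21  222
   233]
 [ 239  221   -1    0    0    1    0    1    0    0   21   20   20  223
   239]
 [ 244  221    0    2    0    0    1    0    0   18   20   21   20  224
   245]]
```

```bash
cat > loc.py <<'E'
from h import *
def locate(f):
    P=handle(f); r=np.hypot(P[...,0]-.472,P[...,1]-.214); cc=lambda m:cv2.boxPoints(cv2.minAreaRect(np.argwhere(cv2.morphologyEx(m.astype(np.uint8),cv2.MORPH_OPEN,np.ones((3,3),np.uint8)))[:,::-1].astype(np.float32)))
    m=(r<.055)&(P[...,2]>.046)&(P[...,2]<.062); print('handle z',np.median(P[m][:,2]).round(4),rect(f,cc(m),.054))
    g=f['image'].max(-1); m=(r<.068)&(P[...,2]>.008)&(P[...,2]<.03)&(g>185); print('plate z',np.median(P[m][:,2]).round(4),rect(f,cc(m),.016))
E
python3 - <<'E'
from loc import *
locate(load('w7')); plan((.472,.2138,.029),np.radians(70.6))
E
```

```text
handle z 0.0539 (array([0.4707, 0.2136, 0.054 ]), array([0.0126, 0.078 ]), np.float64(160.96470484377633))
plate z 0.0169 (array([0.4715, 0.2139, 0.016 ]), array([0.0705, 0.1089]), np.float64(162.02276298933157))
n 4 dyaw -0.0 d [ 0.0011  0.     -0.1682]
[-0.0002, 0.0001, 0.0421, 0.0, 0.0, 0.0002]
[-0.0002, 0.0001, 0.0421, 0.0, 0.0, 0.0002]
[-0.0002, 0.0001, 0.0421, 0.0, 0.0, 0.0002]
[-0.0002, 0.0001, 0.0421, 0.0, 0.0, 0.0002]
```

>>> carry_out([
  [0,0,0.045,0,0,0,0.06],
  [0,0,0.045,0,0,0,0.06],
  [0,0,0.045,0,0,0,0.06],
  [0,0,0.025,0,0,0,0.06],
  [0,0,0.008,0,0,0,0.06],
])

```text
time: 8.75
tcp_pos: [0.4696, 0.2127, 0.026]
eef_rot: [0.168, 0.986, -0.002, -0.002]
ft_force: [0.1, -0.1, 0.9]
width: 0.0603
grip_force: 0.0
```

>>> carry_out([
  [0,0,0,0,0,0,0.06],
  [0,0,0,0,0,0,0.06],
])

```text
time: 8.95
tcp_pos: [0.4716, 0.2139, 0.0303]
eef_rot: [0.168, 0.986, 0.0, 0.0]
ft_force: [-0.5, 0.6, 0.3]
width: 0.0602
grip_force: 0.0
```

>>> carry_out([
  [0,0,0,0,0,0,0.005],
  [0,0,0,0,0,0,0.005],
  [0,0,0,0,0,0,0.005],
  [0,0,0,0,0,0,0.005],
  [0,0,0,0,0,0,0.005],
], newtons=60)

```text
time: 9.45
tcp_pos: [0.4708, 0.2138, 0.0297]
eef_rot: [0.168, 0.986, 0.0, 0.0]
ft_force: [0.5, -0.0, 0.1]
width: 0.0234
grip_force: 0.0
```

>>> carry_out([
  [0,0,0,0,0,0,0.005],
  [0,0,0,0,0,0,0.005],
])

```text
time: 9.65
tcp_pos: [0.4708, 0.2138, 0.0295]
eef_rot: [0.168, 0.986, 0.0, 0.0]
ft_force: [-0.7, 0.2, 1.1]
width: 0.0136
grip_force: 60.0
```

>>> carry_out([
  [0,0,-0.01,0,0,0,0.005],
  [0,0,-0.03,0,0,0,0.005],
  [0,0,-0.04,0,0,0,0.005],
  [0,0,-0.04,0,0,0,0.005],
  [0,0,0,0,0,0,0.005],
])

```text
time: 10.15
tcp_pos: [0.4729, 0.2146, 0.1546]
eef_rot: [0.168, 0.986, 0.002, 0.003]
ft_force: [1.1, 0.7, -3.7]
width: 0.0134
grip_force: 60.0
```

Run:
```python
from h import *
s=readout.sense(); print(s['tcp_pos'],s['ft_force'],s['width'],s['qpos'][6])
plan((.6409,.2606,.15),np.radians(127.1),n=8)
```

```text
[0.47287167 0.21462287 0.15460632] [ 1.10892786  0.66452071 -3.69873957] 0.01344253667103919 0.8369362738008553
n 8 dyaw 56.4 d [ 0.168   0.046  -0.0046]
[-0.0179, 0.0124, 0.0006, 0.0, 0.0, -0.1231]
[-0.0193, 0.0101, 0.0006, 0.0, 0.0, -0.1231]
[-0.0204, 0.0076, 0.0006, 0.0, 0.0, -0.1231]
[-0.0212, 0.0051, 0.0006, 0.0, 0.0, -0.1231]
[-0.0216, 0.0024, 0.0006, 0.0, 0.0, -0.1231]
[-0.0218, -0.0002, 0.0006, 0.0, 0.0, -0.1231]
[-0.0216, -0.0029, 0.0006, 0.0, 0.0, -0.1231]
[-0.0211, -0.0055, 0.0006, 0.0, 0.0, -0.1231]
```

>>> carry_out([
  [-0.018,0.0124,0,0,0,-0.123,0.005],
  [-0.0193,0.01,0,0,0,-0.123,0.005],
  [-0.0204,0.0076,0,0,0,-0.123,0.005],
  [-0.0212,0.005,0,0,0,-0.123,0.005],
  [-0.0216,0.0024,0,0,0,-0.123,0.005],
])

```text
time: 10.65
tcp_pos: [0.5762, 0.2422, 0.1489]
eef_rot: [-0.141, 0.99, -0.0, -0.001]
ft_force: [0.7, -1.5, -3.2]
width: 0.0133
grip_force: 60.0
```

>>> carry_out([
  [-0.0218,0,0,0,0,-0.123,0.005],
  [-0.0216,-0.003,0,0,0,-0.123,0.005],
  [-0.021,-0.0055,0,0,0,-0.123,0.005],
  [0,0,0,0,0,0,0.005],
  [0,0,0,0,0,0,0.005],
])

```text
time: 11.15
tcp_pos: [0.6383, 0.2592, 0.1485]
eef_rot: [-0.317, 0.948, -0.0, -0.001]
ft_force: [-0.4, 0.5, -4.1]
width: 0.0135
grip_force: 60.0
```

Run:
```python
from h import *
f=save('wrist','w8'); s=f['s']; print(s['time'],s['tcp_pos'],s['eef_rot'],np.degrees(yaw(s)),s['ft_force'],s['width'])
# plate in tool frame, from depth
P=handle(f); T=np.eye(4);T[:3,:3]=R.from_quat(s['eef_rot']).as_matrix();T[:3,3]=s['tcp_pos']
Q=(P-T[:3,3])@T[:3,:3]
g=f['image'].max(-1); m=(abs(Q[...,0])<.075)&(abs(Q[...,1])<.055)&(Q[...,2]>.003)&(Q[...,2]<.025)&(g>150)
q=Q[m]; print(len(q)); A=np.c_[q[:,:2],np.ones(len(q))]; print('plate top plane z=',np.linalg.lstsq(A,q[:,2],rcond=None)[0].round(4))
b=cv2.boxPoints(cv2.minAreaRect((q[:,:2]*1e5).astype(np.float32)))/1e5; print(b.round(4).tolist())
```

```text
11.15 [0.63827663 0.2591982  0.14851998] [-3.17093743e-01  9.48393821e-01 -1.23584867e-04 -8.37988772e-04] 126.97451460131896 [-0.41696802  0.45484747 -4.12914539] 0.013521122141932877
9860
plate top plane z= [ 0.0127 -0.0021  0.0121]
[[-0.03830000013113022, -0.03539999946951866], [0.05380000174045563, -0.03539999946951866], [0.05389999970793724, 0.03700000047683716], [-0.03819999843835831, 0.03709999844431877]]
```

>>> carry_out([
  [-0.002,-0.001,0.02,0,0,0,0.005],
  [0,0,0.02,0,0,0,0.005],
  [0,0,0.015,0,0,0,0.005],
  [0,0,0,0,0,0,0.005],
])

```text
time: 11.6
tcp_pos: [0.6393, 0.2597, 0.0924]
eef_rot: [-0.318, 0.948, -0.0, -0.002]
ft_force: [-0.1, 0.3, -3.0]
width: 0.0136
grip_force: 60.0
```

```bash
cat > jg.py <<'E'
from h import *
def jig():
    s=readout.sense(); a=np.radians(37.1); d=s['tcp_pos'][:2]-[.6331,.2547]; X=np.array([np.cos(a),np.sin(a)]);Y=np.array([-X[1],X[0]])
    print(s['time'],'jig x,y mm',(d@X*1e3).round(1),(d@Y*1e3).round(1),'z',s['tcp_pos'][2].round(4),'yaw',np.degrees(yaw(s)).round(2),'F',s['ft_force'].round(1),'M',s['moment'].round(2),'w',s['width'].round(4),'tilt',R.from_quat(s['eef_rot']).as_matrix()[:2,2].round(4))
jig()
E
python3 jg.py
```

```text
Traceback (most recent call last):
  File "jg.py", line 5, in <module>
    jig()
    ~~~^^
  File "jg.py", line 4, in jig
    print(s['time'],'jig x,y mm',(d@X*1e3).round(1),(d@Y*1e3).round(1),'z',s['tcp_pos'][2].round(4),'yaw',np.degrees(yaw(s)).round(2),'F',s['ft_force'].round(1),'M',s['moment'].round(2),'w',s['width'].round(4),'tilt',R.from_quat(s['eef_rot']).as_matrix()[:2,2].round(4))
                                                                                                                                                                                              ^^^^^^^^^^^^^^^^
AttributeError: 'float' object has no attribute 'round'
```

>>> carry_out([
  [0,0,0.004,0,0,0,0.005],
  [0,0,0.004,0,0,0,0.005],
  [0,0,0.004,0,0,0,0.005],
  [0,0,0,0,0,0,0.005],
])

```text
time: 12.0
tcp_pos: [0.6408, 0.26, 0.0822]
eef_rot: [-0.318, 0.948, -0.0, -0.0]
ft_force: [0.1, 0.2, -3.1]
width: 0.0133
grip_force: 60.0
```

```bash
sed -i "s/s\['width'\].round(4)/round(s['width'],4)/" jg.py; python3 jg.py
```

```text
12.0 jig x,y mm 9.4 -0.4 z 0.0822 yaw 127.08 F [ 0.1  0.2 -3.1] M [0.03 0.07 0.02] w 0.0133 tilt [-0.0002 -0.0002]
```

>>> carry_out([
  [0,0,0.003,0,0,0,0.005],
  [0,0,0.002,0,0,0,0.005],
  [0,0,0,0,0,0,0.005],
])

```text
time: 12.3
tcp_pos: [0.6409, 0.26, 0.0772]
eef_rot: [-0.318, 0.948, -0.0, -0.0]
ft_force: [-0.5, 0.1, -3.4]
width: 0.0137
grip_force: 60.0
```

>>> carry_out([
  [0,0,0.002,0,0,0,0.005],
  [0,0,0.002,0,0,0,0.005],
  [0,0,0,0,0,0,0.005],
])

```text
time: 12.6
tcp_pos: [0.6408, 0.26, 0.0731]
eef_rot: [-0.318, 0.948, -0.0, -0.0]
ft_force: [0.2, 0.4, -3.2]
width: 0.0132
grip_force: 60.0
```

>>> carry_out([
  [0,0,0.002,0,0,0,0.005],
  [0,0,0.002,0,0,0,0.005],
  [0,0,0,0,0,0,0.005],
])

```text
time: 12.9
tcp_pos: [0.6411, 0.2601, 0.0695]
eef_rot: [-0.318, 0.948, -0.0, 0.0]
ft_force: [-0.1, -0.2, -2.6]
width: 0.013
grip_force: 60.0
```

```bash
python3 jg.py
```

```text
12.9 jig x,y mm 9.6 -0.5 z 0.0695 yaw 127.08 F [-0.1 -0.2 -2.6] M [0.02 0.06 0.  ] w 0.013 tilt [ 0.0002 -0.    ]
```

>>> carry_out([
  [0,0,0.002,0,0,0,0.005],
  [0,0,0.001,0,0,0,0.005],
  [0,0,0,0,0,0,0.005],
])

```text
time: 13.2
tcp_pos: [0.6412, 0.2602, 0.067]
eef_rot: [-0.318, 0.948, 0.0, 0.0]
ft_force: [-2.9, -1.0, 7.3]
width: 0.0135
grip_force: 60.0
```

>>> carry_out([
  [0,0,0.002,0,0,0,0.005],
  [0,0,0,0,0,0,0.005],
])

```text
time: 13.4
tcp_pos: [0.6412, 0.2603, 0.0651]
eef_rot: [-0.318, 0.948, 0.0, 0.0]
ft_force: [-3.7, -0.5, 9.8]
width: 0.0132
grip_force: 60.0
```

```bash
python3 jg.py
```

```text
13.4 jig x,y mm 9.8 -0.5 z 0.0651 yaw 127.08 F [-3.7 -0.5  9.8] M [-0.21  0.85 -0.  ] w 0.0132 tilt [0.0008 0.0003]
```

>>> carry_out([
  [0,0,0.002,0,0,0,0.005],
  [0,0,0.001,0,0,0,0.005],
  [0,0,0,0,0,0,0.005],
])

```text
time: 13.7
tcp_pos: [0.6414, 0.2603, 0.0635]
eef_rot: [-0.318, 0.948, 0.0, 0.001]
ft_force: [-10.5, -3.9, 23.7]
width: 0.0135
grip_force: 60.0
```

>>> carry_out([
  [0,0,0.001,0,0,0,0.005],
  [0,0,0,0,0,0,0.005],
])

```text
time: 13.9
tcp_pos: [0.6416, 0.2604, 0.0635]
eef_rot: [-0.318, 0.948, 0.0, 0.001]
ft_force: [-15.0, -5.3, 36.2]
width: 0.0133
grip_force: 60.0
```

```bash
python3 jg.py
```

```text
13.9 jig x,y mm 10.2 -0.6 z 0.0635 yaw 127.08 F [-15.   -5.3  36.2] M [-1.27  3.48  0.04] w 0.0133 tilt [0.0016 0.0009]
```

>>> carry_out([
  [0,0,-0.001,0,0,0,0.005],
  [0,0,0,0,0,0,0.005],
  [0,0,0,0,0,0,0.005],
])

```text
time: 14.2
tcp_pos: [0.6414, 0.2603, 0.0635]
eef_rot: [-0.318, 0.948, 0.0, 0.001]
ft_force: [-10.4, -3.4, 23.7]
width: 0.0133
grip_force: 60.0
```

```bash
python3 jg.py
python3 - <<'E'
from h import *
f=save('wrist','w9'); s=f['s']; P=handle(f); a=np.radians(37.1); X=np.array([np.cos(a),np.sin(a)]);Y=np.array([-X[1],X[0]])
d=P[...,:2]-[.6331,.2547]; x=d@X; y=d@Y; z=P[...,2]; g=f['image'].max(-1)
def med(n,m): print(n,m.sum(),np.median(z[m]).round(4) if m.any() else '')
ip=(abs(y)<.034)&(x>-.043)&(x<.06)&(z>.03)&(z<.062)&(g>150)
med('plate top',ip&(z<.056)); med('rails',(abs(abs(y)-.044)<.003)&(abs(x)<.055)&(z>.04)&(z<.07)); med('base',(abs(y)<.055)&(x<-.065)&(x>-.08)&(z<.035))
q=np.c_[x[ip],y[ip],np.ones(ip.sum())]; print('plane',np.linalg.lstsq(q,z[ip],rcond=None)[0].round(4)); 
ip=(abs(y)<.0375)&(abs(x)<.08)&(z>.042)&(z<.056)&(g>130); print('plate x',np.percentile(x[ip],[.5,99.5]).round(4),'y',np.percentile(y[ip],[.5,99.5]).round(4))
E
```

```text
14.2 jig x,y mm 10.0 -0.5 z 0.0635 yaw 127.08 F [-10.4  -3.4  23.7] M [-0.75  2.27  0.02] w 0.0133 tilt [0.0012 0.0007]
plate top 8496 0.0509
rails 2753 0.0568
base 4242 0.021
plane [0.0072 0.0026 0.0514]
plate x [-0.044   0.0244] y [-0.0355  0.036 ]
```

The plate top measures 30 mm above the jig base, so its underside is at 34 mm. It is level, over the pin, and stiff under the push, so it is home. Handing in.

```bash
python3 -c "
from rig import manip; print(manip.job_done())"
```

```text
the job is handed in; nothing more can be done
None
```

The packing sheet lies squarely on the blank with its slot over the pin, and the jig plate is over the pin and pressed home on it, still gripped with about 24 N of downward push; handed in at 14.2 s (result not shown). The pin was visible through the sheet's slot, so I lowered the plate straight onto it without sliding it along the rails to feel for it.

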